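# Rotor check on a bench centrifuge with a push-push lid

### The arm

A 6-joint arm with a two-finger parallel gripper is mounted at the origin on a cart in front of the work surface, level with it; the furniture and walls round the work are solid. World frame = base frame: x ahead of the robot, y to its left, z up, the work surface at z = 0. Lengths are in m, angles in degrees, forces in N, time in s.
With the tool pointing down it reaches from about 0.25 to 0.725 m from the base axis. Payload 9.7 kg.
Tool frame: the origin (TCP) lies at the centre of the arm's flange, where the gripper is bolted on; the fingertips stand 173 mm ahead of it and the grasp point (between the pads) lies 155 mm ahead of it; z points along the fingers, y is the line along which they close (so a half turn about z gives the same grasp; the last joint's range is limited). The gripper opens to 85 mm and grips with 20 to 120 N. Pads are 22 mm wide; open, the fingers measure 114 mm over their backs; the gripper's body (76 mm by 85 mm) begins 54 mm behind the grasp point. The pads swing forward as they close: fully open they stand 13 mm farther back than shut.
Start: joints at [-71.677, 4.979, 10.078, 95.1, 0, 90], TCP at [0.173, -0.522, 0.405] pointing down, gripper open.
Joint ranges: [-179.16, 179.16], [-48.56, 103.87], [-65.8, 70.77], [-126.05, 130.52], [-82.76, 87.17], [-180, 180]. Speed limits (degrees/s): [127.2, 127.2, 147.25, 180, 180, 180].

### API

Orientations are given as [roll, pitch, yaw] about the fixed x, y, z axes, in that order (R = Rz(yaw) Ry(pitch) Rx(roll)).
In Python, from workcell import monitor, camera, get_calibration, bot gives the robot as it stands.
- The arm moves only by the tool carry_out, never from a script. Its argument "targets" is text: rows parted by semicolons, each of 7 numbers parted by spaces: the shift along the tool's x, y, z in units of 0.04 m (1.0 is 0.04 m), then the turn, a rotation vector about the tool's x, y, z in units of 0.1 rad (1.0 is 0.1 rad), then the opening, from -1 (shut) to 1 (fully open), so that 0 is half open. A call has exactly 8 rows; each row shifts and turns the commanded pose from where the row before left it, along the tool's axes as they then stand; what a row does not reach is not made up. A row lasts 1/12 s, in which the tool goes at most 41.7 mm and 7.16 degrees, less where a joint would pass 70% of its speed; a pose out of reach is approached as far as the arm can. A call with a number of a shift or a turn outside -1 to 1 is refused whole. A call with a gripper value outside its range is refused whole. The fingers move at their own pace and stop on an object; "newtons" is the grip in N (left out, the last holds). Time passes only in rows, so rows that do not move let the fingers close, or fill a call up. It gives the time, the measured TCP pose, the force, the opening and the grip force at its end, in the units of the state.
- monitor.get_obs(): the state, without advancing time (a new reading comes with each control period).
- camera(name): name is "side" or "top" or "wrist"; returns the picture (480x640x3 uint8, red, green, blue); there is no depth.
- get_calibration(name): a dict with "fx", "fy", "cx", "cy" (pixels), "D" ([k1, k2, p1, p2, k3] as OpenCV has them; the pictures are not rectified), "view" (4x4, takes a point from world to camera coordinates). Camera axes: x right, y down, z forward; pixel columns grow to the right and rows downward; lengths in m; the calibration is good to about 2 mm. A picture is of the moment at which its call begins: read the wrist's pose just before it. get_calibration takes no time and is no camera call; for the wrist camera it gives the pose at the moment of the call.
- bot.job_done(): hands the job in; it is judged then, once.
The state is a dict: "time": time; "q": joint angles; "qd": joint speeds; "joint_efforts": joint torques, N m; "ee_pos": TCP position; "tcp_rot": TCP orientation; "wrist_force": force on the tool from outside, world axes, zero at the start; "torque": the same for the moment, N m; "opening": finger opening in m; "grasp_force": force on a finger pad.
Only numpy, scipy, OpenCV 4.12 (cv2) and the standard library are available. Lean on these libraries where they do the work, as an engineer would, in place of code of your own. Each camera call takes 0.05 s, during which the arm holds its last target. There are 200 camera calls.

### The job

Before the first run of the day, check that the rotor of the small bench centrifuge turns freely: press the front of its lid fully down once so that the latch lets go and the lid swings up, turn the rotor by hand through at least one full turn (either way round), then swing the lid down and press it fully home so that it stays latched shut. Leave the rotor standing still, and the dropper bottle and the slides carton beside the centrifuge where they are.

Things in the scene. Friction and masses are not known exactly. Their poses are not given: they have to be found in the camera images.
- centrifuge: white bench centrifuge, fixed to the worktop, 250 mm deep (its x), 220 wide (its y), 145 high with the lid shut. Origin: centre of its underside. +x points to its back, where the lid is hinged (along y, at x = +108, z = 105 mm); the front (-x, two knobs, switch) faces roughly to the robot. Under the lid a deck at z = 105 surrounds a round bowl, 140 mm wide, 67 deep, centred on the origin
- lid (a joint): lid angle, rad: 0 = latched shut, 1.10 = fully open (stop), -0.040 = pressed to the lower stop (8 mm at the front). The latch is push-push: pressing the shut lid past -0.030 and letting it rise frees it, and a spring swings it up in about 3 s; pressing the open lid down past -0.030 and letting it rise leaves it latched at about 0. A shorter press changes nothing
- lid_hinge (a point): middle of the lid's hinge line. The lid is a hollow hood, walls 3 mm, outer face 40 mm above the hinge line when shut. A damped spring lifts it: about 3 N at the front edge when shut, 1 N when open, 3 N more if moved at 0.2 m/s (bring it down no faster). Open, it leans over the bowl: a tool gets at the rotor only tilted some 30 to 45 degrees, its upper end to the machine's front
- lid_pad (a point): centre of the upper face of the black ribbed rubber pad, 20 x 60 mm, on top of the lid at the middle of its front edge: the place to press. It moves with the lid, 206 mm from the hinge line along the lid and 41 mm above the hinge plane, towards the outer face; the front edge is 17 mm ahead of it
- lid_edge (a point): middle of the lower edge of the lid's front wall; 232 mm from the hinge line along the lid, 14 mm below the hinge plane. On the open lid this edge hangs out over the bowl; just inside it a striker plate, 34 mm wide, hangs 35 mm below the hinge plane, 203 mm from the hinge line, about 305 mm above the worktop
- rotor (a joint): rotor angle, rad, about the vertical axis through the centrifuge's origin, counterclockwise from above positive, no stops; 0 = one sleeve straight to the back. Starts within 0.7 of 0. Light friction (under 0.06 N m) stops it soon after it is let go
- rotor_hub (a point): point on the rotor's axis, level with the tops of the sleeves (122 mm above the worktop). Four upright steel tube sleeves, 22 mm wide, stand every 90 degrees at 46 mm from the axis, free from the top down to 71 mm above the worktop, where arms join them to the hub (its nut, 19 mm wide, reaches up to 85 mm). A finger put down between two sleeves can push one round
- rotor_sleeve (a point): centre of the top of one of the four sleeves, the one that points to +x of the centrifuge at rotor angle 0
- dropper: small white dropper bottle, 24 mm in diameter, 66 mm high, beside the left front corner of the centrifuge; bystander. Origin: centre of its underside
- slides_carton: carton of blank slides, 28 x 79 x 22 mm, lying beside the right wall of the centrifuge; bystander. Origin: centre of its underside

How it is judged:
By the outcome, as a careful person would: the job done as asked, in the order asked, and still so for the second after the job is handed in, with the robot touching nothing.
It also fails if it takes over 67 s, if anything falls off the work surface, if the arm or the gripper's body presses on something with over 40 N, if the wrist force passes 120 N, or if a joint passes its speed limit or range.

## Working session

There is one attempt and no reset: what is moved stays moved. The work goes in short steps, Python scripts to look and compute and a tool call to move; the robot and the scene stay as the last step left them, time stands still between calls to the robot, and variables do not carry over. Pictures are saved under pics/ and viewed, at most 12 in all, crops included, and the job is handed in when it is done.

Besides the shell and the picture viewer there is one more tool, called after "Request:" as name(argument=value, ...) on one line, values as JSON. carry_out: Moves the arm, as the interface text tells. Shifts and turns lie within -1 to 1; 1 stands for 0.04 m of shift or 0.1 rad of turn. Its arguments: {"type":"object","properties":{"targets":{"type":"string"},"newtons":{"type":"number"}},"required":["targets"]}

```bash
ls; mkdir -p pics; python3 - <<'E'
from workcell import monitor,camera,get_calibration
import cv2,numpy as np
print(monitor.get_obs())
for n in("top","side"):
    im=camera(n); cv2.imwrite(f"pics/{n}0.png",im[:,:,::-1]); c=get_calibration(n); print(n,c)
E
```

```text
pics
{'time': 0.0, 'q': array([-7.16782562e+01,  5.01292148e+00,  1.00353981e+01,  9.50996826e+01,
        4.79248287e-04,  8.99995392e+01]), 'qd': array([-0.03081786, -0.02728581,  0.04197135, -0.10002881, -0.03621254,
        0.04040811]), 'joint_efforts': array([-2.67848518e-03, -5.20384884e+01,  4.64808691e+01,  1.61499978e-02,
       -2.44479625e-04, -2.58900161e-05]), 'ee_pos': array([ 0.17289844, -0.52212886,  0.40397389]), 'tcp_rot': array([-1.79922794e+02, -4.79868799e-04,  1.83222039e+01]), 'wrist_force': array([-0.63328389, -0.41924474,  0.06188466]), 'torque': array([ 0.01036817, -0.03112666, -0.02874448]), 'grasp_force': 0.0, 'opening': 0.08522069771361647}
top {'fx': 616.9433317076597, 'fy': 616.9433317076597, 'cx': 325.69746261392714, 'cy': 237.23320120732816, 'D': array([-0.07057369,  0.        ,  0.        ,  0.        ,  0.        ]), 'view': array([[-0.244366  , -0.9696783 ,  0.00304017, -0.15892347],
       [-0.76558173,  0.1910061 , -0.61432995,  0.54454479],
       [ 0.59512173, -0.15244886, -0.78904339,  0.62679756],
       [ 0.        ,  0.        ,  0.        ,  1.        ]])}
side {'fx': 476.9660729029189, 'fy': 476.9660729029189, 'cx': 316.1181675943492, 'cy': 237.26690000426535, 'D': array([-0.08921083,  0.        ,  0.        ,  0.        ,  0.        ]), 'view': array([[ 0.8614664 ,  0.50745952, -0.01898635, -0.33944585],
       [ 0.31001877, -0.55516636, -0.77180222, -0.25176416],
       [-0.40219897,  0.65899555, -0.63557914,  1.33133211],
       [ 0.        ,  0.        ,  0.        ,  1.        ]])}
```

View pics/top0.png

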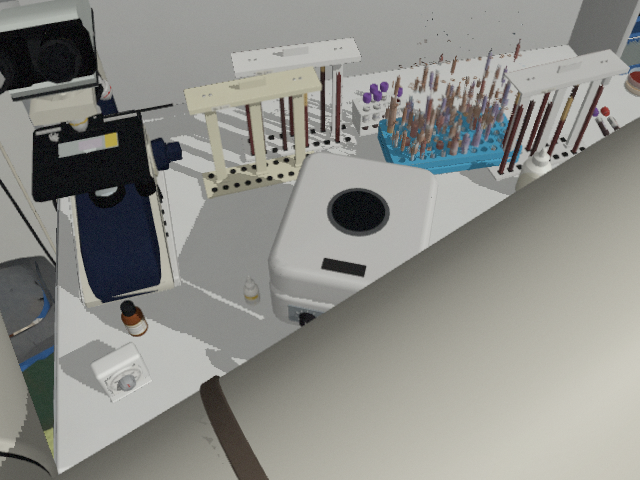

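View pics/side0.png

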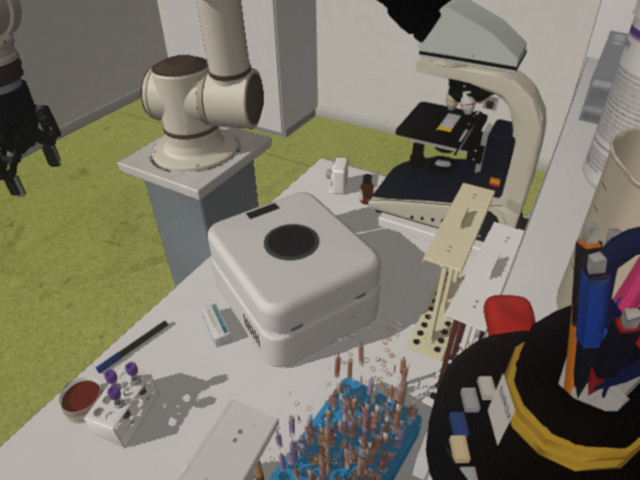

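Top view: black pad at (344,268), dark window at (358,212), dropper at (251,291). Side view: pad at (263,211), window at (291,242), carton at (215,325). Next I measure the pad and window by masks.

```bash
cat > h.py <<'E'
import numpy as np, cv2
from scipy.spatial.transform import Rotation as R
from workcell import monitor,camera,get_calibration,bot
def ray(c,uv):
    K=np.array([[c['fx'],0,c['cx']],[0,c['fy'],c['cy']],[0,0,1]])
    p=cv2.undistortPoints(np.array([[uv]],float),K,c['D'])[0,0]
    V=c['view']; return -V[:3,:3].T@V[:3,3], V[:3,:3].T@np.r_[p,1]
def onz(c,uv,z):
    o,d=ray(c,uv); return o+d*(z-o[2])/d[2]
def pose():
    s=monitor.get_obs(); return np.array(s['ee_pos']),R.from_euler('xyz',s['tcp_rot'],degrees=True)
def rows(p,r,P,Q,n,grip=-1):
    """n equal rows from pose (p,r) to (P,Q), in tool units; shift per row, rotation vector per row"""
    w=(r.inv()*Q).as_rotvec()/n
    for i in range(n):
        ri=r*R.from_rotvec(w*i)
        d=ri.inv().apply((P-p)/n)
        print(' '.join('%.3f'%v for v in np.r_[d/.04,w/.1,grip]),end='; ')
    print()
E
python3 - <<'E'
from h import *
for n,bx in(("top",(270,150,440,300)),("side",(205,190,385,290))):
    im=cv2.imread(f"pics/{n}0.png"); c=get_calibration(n)
    m=(im.max(2)<70).astype(np.uint8)*255; x0,y0,x1,y1=bx
    mm=np.zeros_like(m); mm[y0:y1,x0:x1]=m[y0:y1,x0:x1]
    for k in cv2.findContours(mm,0,2)[0]:
        if cv2.contourArea(k)<60: continue
        M=cv2.moments(k); uv=(M['m10']/M['m00'],M['m01']/M['m00'])
        W=np.array([onz(c,q[0],.146)[:2] for q in k],np.float32)
        print(n,uv,cv2.contourArea(k),onz(c,uv,.146).round(4),cv2.minAreaRect(W))
c=get_calibration("top"); print(onz(c,(251,299),0), 'cam',ray(c,(0,0))[0])
E
```

```text
top (343.56189320388347, 266.72977346278316) 412.0 [ 0.4657 -0.3057  0.146 ] ((0.46576976776123047, -0.3056567311286926), (0.05759277939796448, 0.017908578738570213), 62.72420120239258)
top (357.08133263743906, 210.21137787056367) 1916.0 [ 0.5579 -0.3511  0.146 ] ((0.5595775246620178, -0.3522816002368927), (0.0843854621052742, 0.08314134180545807), 47.64397430419922)
side (291.15684133915573, 241.61681222707423) 1374.0 [ 0.56   -0.3565  0.146 ] ((0.5585459470748901, -0.35499003529548645), (0.0857032760977745, 0.08403972536325455), 29.3282527923584)
side (262.41883519206937, 210.43246592317223) 134.5 [ 0.4685 -0.309   0.146 ] ((0.4684659242630005, -0.30869060754776), (0.055667582899332047, 0.015872865915298462), 63.10127639770508)
side (373.2955182072829, 193.44257703081232) 119.0 [ 0.6176 -0.1655  0.146 ] ((0.6191916465759277, -0.16648466885089874), (0.039762288331985474, 0.026178020983934402), 29.09674644470215)
side (227.74092075064127, 203.31132712299174) 1234.5 [ 0.3999 -0.3217  0.146 ] ((0.4089798331260681, -0.32281678915023804), (0.09476052969694138, 0.11375731974840164), 40.868526458740234)
[ 0.53920939 -0.17784764  0.        ] cam [ 0.0050372  -0.16256145  0.82958379]
```

```bash
cat >> h.py <<'E'
PSI=np.radians(-26.9); ORG=np.array([.5544,-.3513,0]); M=R.from_euler('z',PSI)
def tcp(C,t):
    """TCP pose putting the front low corner of the shut tips at machine point C (mm), tilt t rad"""
    q=M*R.from_euler('x',np.pi)*R.from_rotvec([0,t,0]); A=q.as_matrix()
    return ORG+M.apply(np.array(C)/1000.)+.011*A[:,0]-.173*A[:,2], q
def corner():
    p,r=pose(); A=r.as_matrix(); c=p-.011*A[:,0]+.173*A[:,2]
    return M.inv().apply(c-ORG)*1000
E
python3 - <<'E'
from h import *
p,r=pose(); P,Q=tcp((-98,0,186),.75); print(P)
rows(p,r,P,Q,16)
E
```

```text
[ 0.36901765 -0.25725017  0.3200802 ]
0.421 -0.296 0.132 -0.185 0.444 0.469 -1.000; 0.400 -0.318 0.144 -0.185 0.444 0.469 -1.000; 0.378 -0.339 0.155 -0.185 0.444 0.469 -1.000; 0.355 -0.359 0.165 -0.185 0.444 0.469 -1.000; 0.330 -0.379 0.173 -0.185 0.444 0.469 -1.000; 0.304 -0.397 0.180 -0.185 0.444 0.469 -1.000; 0.277 -0.414 0.186 -0.185 0.444 0.469 -1.000; 0.249 -0.430 0.190 -0.185 0.444 0.469 -1.000; 0.220 -0.444 0.192 -0.185 0.444 0.469 -1.000; 0.190 -0.457 0.193 -0.185 0.444 0.469 -1.000; 0.160 -0.469 0.192 -0.185 0.444 0.469 -1.000; 0.129 -0.479 0.189 -0.185 0.444 0.469 -1.000; 0.098 -0.488 0.185 -0.185 0.444 0.469 -1.000; 0.067 -0.496 0.180 -0.185 0.444 0.469 -1.000; 0.035 -0.501 0.173 -0.185 0.444 0.469 -1.000; 0.004 -0.505 0.165 -0.185 0.444 0.469 -1.000;
```

Request:
carry_out(targets="0.42 -0.3 0.13 -0.18 0.44 0.47 -1; 0.4 -0.32 0.14 -0.18 0.44 0.47 -1; 0.38 -0.34 0.15 -0.18 0.44 0.47 -1; 0.36 -0.36 0.16 -0.18 0.44 0.47 -1; 0.33 -0.38 0.17 -0.18 0.44 0.47 -1; 0.3 -0.4 0.18 -0.18 0.44 0.47 -1; 0.28 -0.41 0.19 -0.18 0.44 0.47 -1; 0.25 -0.43 0.19 -0.18 0.44 0.47 -1", newtons=40)

```text
time: 0.77
ee_pos: [0.2714, -0.3885, 0.3626]
tcp_rot: [175.6, -21.3, -2.8]
wrist_force: [-0.4, 0.5, 0.5]
opening: -0.0001
grasp_force: 0.0
```

Request:
carry_out(targets="0.22 -0.44 0.19 -0.18 0.44 0.47 -1; 0.19 -0.46 0.19 -0.18 0.44 0.47 -1; 0.16 -0.47 0.19 -0.18 0.44 0.47 -1; 0.13 -0.48 0.19 -0.18 0.44 0.47 -1; 0.1 -0.49 0.18 -0.18 0.44 0.47 -1; 0.07 -0.5 0.18 -0.18 0.44 0.47 -1; 0.04 -0.5 0.17 -0.18 0.44 0.47 -1; 0 -0.5 0.16 -0.18 0.44 0.47 -1")

```text
time: 1.43
ee_pos: [0.3689, -0.2556, 0.3218]
tcp_rot: [-179.5, -42.6, -27.3]
wrist_force: [0.2, -0.4, -0.3]
opening: 0.0003
grasp_force: 0.0
```

```bash
python3 - <<'E'
from h import *
p,r=pose(); print(corner(), monitor.get_obs()['q'], monitor.get_obs()['opening'])
P,Q=tcp((-98,0,150),.75); rows(p,r,P,Q,4)
im=np.hstack([camera("side")[120:420,150:450],camera("top")[100:400,200:500]]); cv2.imwrite("pics/a.png",im[:,:,::-1])
E
```

```text
[-99.6268721    2.13919733 187.0347822 ] [-36.35651326 -35.30168011 -38.4096347   44.68353354   6.60935311
 173.27062046] 0.00027619104537648334
-0.156 0.010 0.177 -0.010 0.015 -0.011 -1.000; -0.156 0.010 0.177 -0.010 0.015 -0.011 -1.000; -0.156 0.010 0.176 -0.010 0.015 -0.011 -1.000; -0.157 0.009 0.176 -0.010 0.015 -0.011 -1.000;
```

View pics/a.png

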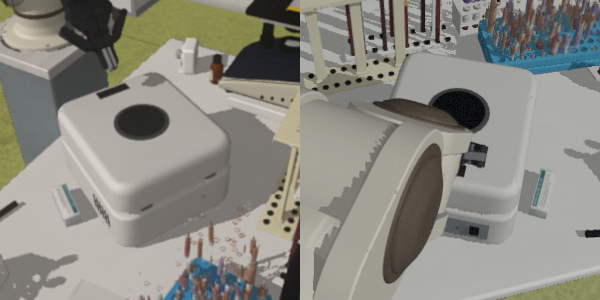

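Request:
carry_out(targets="-0.08 0.01 0.085 0 0 0 -1; -0.08 0.01 0.085 0 0 0 -1; -0.08 0.01 0.085 0 0 0 -1; -0.08 0.01 0.085 0 0 0 -1; -0.08 0.01 0.085 0 0 0 -1; -0.08 0 0.085 0 0 0 -1; -0.08 0 0.085 0 0 0 -1; -0.08 0 0.085 0 0 0 -1")

```text
time: 2.2
ee_pos: [0.3673, -0.2581, 0.2843]
tcp_rot: [-179.7, -42.5, -27.0]
wrist_force: [-0.2, -0.4, -0.7]
opening: 0.0
grasp_force: 0.0
```

Request:
carry_out(targets="-0.026 0 0.027 0 0 0 -1; -0.026 0 0.027 0 0 0 -1; -0.026 0 0.027 0 0 0 -1; -0.026 0 0.027 0 0 0 -1; 0 0 0 0 0 0 -1; 0 0 0 0 0 0 -1; 0 0 0 0 0 0 -1; 0 0 0 0 0 0 -1")

```text
time: 2.87
ee_pos: [0.3673, -0.2579, 0.2791]
tcp_rot: [-179.7, -42.5, -27.0]
wrist_force: [-1.2, -0.3, 0.2]
opening: -0.0
grasp_force: 0.0
```

```bash
python3 - <<'E'
from h import *
print(corner(), monitor.get_obs()['wrist_force'])
E
```

```text
[-100.30768217   -0.60670904  144.12882426] [-1.21720229 -0.28965835  0.21457742]
```

Request:
carry_out(targets="-0.026 0 0.027 0 0 0 -1; -0.026 0 0.027 0 0 0 -1; -0.026 0 0.027 0 0 0 -1; 0 0 0 0 0 0 -1; 0 0 0 0 0 0 -1; 0 0 0 0 0 0 -1; 0 0 0 0 0 0 -1; 0 0 0 0 0 0 -1")

```text
time: 3.53
ee_pos: [0.3672, -0.2579, 0.2744]
tcp_rot: [-179.7, -42.5, -27.0]
wrist_force: [-0.8, -0.2, 2.5]
opening: 0.0002
grasp_force: 0.8
```

```bash
python3 - <<'E'
from h import *
print(corner(), monitor.get_obs()['wrist_force'])
E
```

```text
[-100.45208867   -0.61477469  139.43513339] [-0.75181182 -0.17008202  2.53484138]
```

Request:
carry_out(targets="-0.026 0 0.027 0 0 0 -1; -0.026 0 0.027 0 0 0 -1; -0.026 0 0.027 0 0 0 -1; 0 0 0 0 0 0 -1; 0 0 0 0 0 0 -1; 0 0 0 0 0 0 -1; 0 0 0 0 0 0 -1; 0 0 0 0 0 0 -1")

```text
time: 4.2
ee_pos: [0.3671, -0.2578, 0.2699]
tcp_rot: [-179.7, -42.5, -27.0]
wrist_force: [-1.8, 1.4, 2.9]
opening: -0.0002
grasp_force: 1.7
```

Request:
carry_out(targets="-0.026 0 0.027 0 0 0 -1; 0 0 0 0 0 0 -1; 0 0 0 0 0 0 -1; -0.017 0 0.018 0 0 0 -1; 0 0 0 0 0 0 -1; 0 0 0 0 0 0 -1; 0 0 0 0 0 0 -1; 0 0 0 0 0 0 -1")

```text
time: 4.87
ee_pos: [0.3674, -0.2579, 0.2693]
tcp_rot: [-179.7, -42.7, -27.0]
wrist_force: [-8.1, 4.0, 12.4]
opening: -0.0002
grasp_force: 6.5
```

```bash
python3 - <<'E'
from h import *
print(corner(), monitor.get_obs()['wrist_force'])
E
```

```text
[-99.80644368  -0.64611278 134.74114771] [-8.1352637   3.97689438 12.40331446]
```

Request:
carry_out(targets="0.1 0 -0.1 0 0 0 -1; 0.1 0 -0.2 0 0 0 -1; 0 0 -0.4 0 0 0 -1; 0 0 -0.4 0 0 0 -1; 0 0 -0.5 0 0 0 -1; 0 0 -0.5 0 0 0 -1; 0 0 -0.4 0 0 0 -1; 0 0 -0.2 0 0 0 -1")

```text
time: 5.53
ee_pos: [0.3062, -0.2273, 0.3542]
tcp_rot: [-179.7, -42.6, -27.0]
wrist_force: [0.3, 0.4, 0.9]
opening: 0.0003
grasp_force: 0.0
```

Request:
carry_out(targets="0 0 0 0 0 0 -1; 0 0 0 0 0 0 -1; 0 0 0 0 0 0 -1; 0 0 0 0 0 0 -1; 0 0 0 0 0 0 -1; 0 0 0 0 0 0 -1; 0 0 0 0 0 0 -1; 0 0 0 0 0 0 -1")

```text
time: 6.2
ee_pos: [0.3071, -0.2278, 0.3522]
tcp_rot: [-179.7, -42.5, -27.0]
wrist_force: [-0.3, -0.9, 0.5]
opening: -0.0002
grasp_force: 0.0
```

Request:
carry_out(targets="0 0 0 0 0 0 -1; 0 0 0 0 0 0 -1; 0 0 0 0 0 0 -1; 0 0 0 0 0 0 -1; 0 0 0 0 0 0 -1; 0 0 0 0 0 0 -1; 0 0 0 0 0 0 -1; 0 0 0 0 0 0 -1")

```text
time: 6.87
ee_pos: [0.307, -0.2278, 0.3525]
tcp_rot: [-179.7, -42.5, -27.0]
wrist_force: [0.2, -0.4, 0.9]
opening: 0.0002
grasp_force: 0.0
```

Request:
carry_out(targets="0 0 0 0 0 0 -1; 0 0 0 0 0 0 -1; 0 0 0 0 0 0 -1; 0 0 0 0 0 0 -1; 0 0 0 0 0 0 -1; 0 0 0 0 0 0 -1; 0 0 0 0 0 0 -1; 0 0 0 0 0 0 -1")

```text
time: 7.53
ee_pos: [0.307, -0.2278, 0.3525]
tcp_rot: [-179.7, -42.5, -27.0]
wrist_force: [-0.2, -0.2, 0.2]
opening: 0.0
grasp_force: 0.0
```

Request:
carry_out(targets="0 0 0 0 0 0 -1; 0 0 0 0 0 0 -1; 0 0 0 0 0 0 -1; 0 0 0 0 0 0 -1; 0 0 0 0 0 0 -1; 0 0 0 0 0 0 -1; 0 0 0 0 0 0 -1; 0 0 0 0 0 0 -1")

```text
time: 8.2
ee_pos: [0.307, -0.2278, 0.3525]
tcp_rot: [-179.7, -42.5, -27.0]
wrist_force: [0.2, 0.2, 0.3]
opening: 0.0
grasp_force: 0.0
```

```bash
python3 - <<'E'
from h import *
print(corner(), monitor.get_obs()['time'])
a=camera("wrist");b=camera("side");c=camera("top")
for n,i in(("w1",a),("s1",b),("t1",c)): cv2.imwrite(f"pics/{n}.png",i[:,:,::-1])
o=np.hstack([cv2.resize(a,(400,300)),b[100:400,100:500]]); o=np.vstack([o,np.hstack([c[120:420,200:600],0*c[120:420,200:600]])]); cv2.imwrite("pics/b.png",o[:,:,::-1])
E
```

```text
[-167.69928026   -1.04057048  217.50187298] 8.2
```

View pics/b.png

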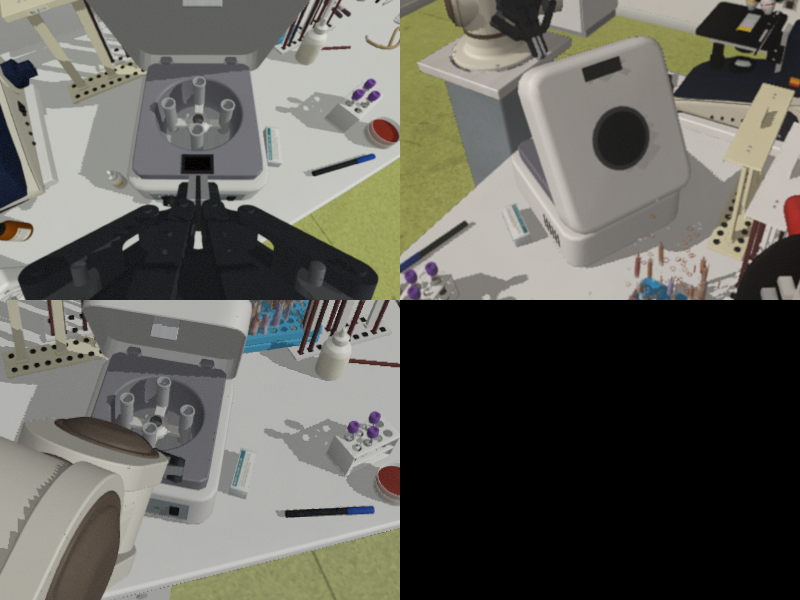

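Lid is open; the wrist view shows the sleeve tops at about (318,131), (365,168), (269,165), (317,202), and the top view at (365,202), (388,230), (327,218), (350,250).

```bash
python3 - <<'E'
from h import *
for n,U in(("top",[(365,202),(388,230),(327,218),(350,250)]),("wrist",[(318,131),(365,168),(269,165),(317,202)])):
    c=get_calibration(n); L=[]
    for u in U:
        L.append(M.inv().apply(onz(c,u,.122)-ORG)*1000)
    L=np.array(L); m=L.mean(0); print(n,L.round(1)[:,:2].tolist(),m.round(1),np.degrees(np.arctan2(*(L-m)[:,1::-1].T)).round(0))
E
```

```text
top [[42.1, -4.0], [-4.0, -46.9], [-1.7, 45.4], [-52.3, 0.3]] [ -4.   -1.3 122. ] [ -3. -90.  87. 178.]
wrist [[41.1, -2.8], [-5.6, -47.5], [-1.9, 44.2], [-43.6, -1.8]] [ -2.5  -2.  122. ] [ -1. -94.  89. 180.]
```

```bash
sed -i 's/\.011\*/.007*/' h.py; sed -i 's/^def tcp(C,t):/def tcp(C,t,dy=.17):/; s/q=M\*R/q=R.from_euler("z",dy)*M*R/' h.py
sed -i 's/^PSI=.*/PSI=np.radians(-26.9); M=R.from_euler("z",PSI); ORG=np.array([.5544,-.3513,0])+M.apply([-.003,-.0015,0])/' h.py
python3 - <<'E'
from h import *
p,r=pose(); P,Q=tcp((-26,26,150),.75); rows(p,r,P,Q,8); 
P2,_=tcp((-26,26,108),.75); rows(P,Q,P2,Q,4)
A=Q.as_matrix(); a=np.radians(135+13.125*np.arange(33)); c=np.c_[37*np.cos(a),37*np.sin(a),0*a]/1000
print('; '.join(' '.join('%.2f'%v for v in Q.inv().apply(M.apply(d))/.04) for d in np.diff(c,axis=0)))
E
```

```text
0.164 -0.021 0.452 0.139 0.010 -0.158 -1.000; 0.164 -0.012 0.452 0.139 0.010 -0.158 -1.000; 0.163 -0.003 0.452 0.139 0.010 -0.158 -1.000; 0.163 0.006 0.452 0.139 0.010 -0.158 -1.000; 0.162 0.015 0.452 0.139 0.010 -0.158 -1.000; 0.162 0.023 0.452 0.139 0.010 -0.158 -1.000; 0.161 0.032 0.452 0.139 0.010 -0.158 -1.000; 0.160 0.041 0.452 0.139 0.010 -0.158 -1.000; 
-0.179 -0.000 0.192 0.000 0.000 0.000 -1.000; -0.179 -0.000 0.192 0.000 0.000 0.000 -1.000; -0.179 -0.000 0.192 0.000 0.000 0.000 -1.000; -0.179 -0.000 0.192 0.000 0.000 0.000 -1.000; 
-0.12 0.14 -0.11; -0.09 0.17 -0.08; -0.06 0.20 -0.05; -0.02 0.21 -0.02; 0.01 0.21 0.01; 0.05 0.20 0.04; 0.08 0.18 0.07; 0.11 0.15 0.10; 0.13 0.12 0.12; 0.15 0.07 0.14; 0.15 0.03 0.14; 0.15 -0.02 0.14; 0.15 -0.07 0.14; 0.13 -0.11 0.12; 0.11 -0.15 0.10; 0.08 -0.18 0.07; 0.05 -0.20 0.04; 0.01 -0.21 0.01; -0.02 -0.21 -0.02; -0.06 -0.20 -0.05; -0.09 -0.17 -0.08; -0.11 -0.14 -0.11; -0.13 -0.10 -0.13; -0.15 -0.06 -0.14; -0.15 -0.01 -0.14; -0.15 0.04 -0.14; -0.14 0.08 -0.13; -0.12 0.12 -0.12; -0.10 0.16 -0.09; -0.07 0.19 -0.07; -0.04 0.20 -0.04; -0.00 0.21 -0.00
```

Request:
carry_out(targets="0.16 -0.02 0.45 0.14 0.01 -0.16 -1; 0.16 -0.01 0.45 0.14 0.01 -0.16 -1; 0.16 0 0.45 0.14 0.01 -0.16 -1; 0.16 0 0.45 0.14 0.01 -0.16 -1; 0.16 0.01 0.45 0.14 0.01 -0.16 -1; 0.16 0.02 0.45 0.14 0.01 -0.16 -1; 0.16 0.03 0.45 0.14 0.01 -0.16 -1; 0.16 0.04 0.45 0.14 0.01 -0.16 -1")

```text
time: 9.02
ee_pos: [0.4319, -0.2825, 0.2808]
tcp_rot: [180.0, -43.0, -17.0]
wrist_force: [-0.2, 0.5, -0.5]
opening: -0.0003
grasp_force: 0.0
```

Request:
carry_out(targets="0 0 0 0 0 0 -1; 0 0 0 0 0 0 -1; 0 0 0 0 0 0 -1; 0 0 0 0 0 0 -1; 0 0 0 0 0 0 -1; 0 0 0 0 0 0 -1; 0 0 0 0 0 0 -1; 0 0 0 0 0 0 -1")

```text
time: 9.68
ee_pos: [0.431, -0.2821, 0.2818]
tcp_rot: [180.0, -43.0, -17.0]
wrist_force: [-0.2, -0.4, -0.8]
opening: 0.0002
grasp_force: 0.0
```

```bash
python3 - <<'E'
from h import *
print(corner(), monitor.get_obs()['q'], monitor.get_obs()['wrist_force'])
a=camera("wrist");c=camera("top")
o=np.hstack([a[:400,100:540],c[150:350,250:450][:, :].repeat(2,0).repeat(2,1)[:, :360]]); cv2.imwrite("pics/c.png",o[:,:,::-1])
E
```

```text
[-27.12193563  26.59401361 150.48636291] [-35.94161755 -23.55401305 -35.66754536  36.44255256  12.72713821
 165.94490535] [-0.20303441 -0.38729655 -0.82899334]
```

View pics/c.png

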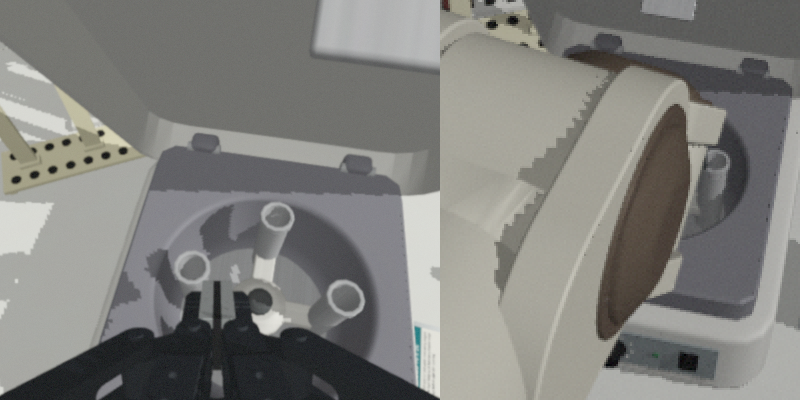

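The tip (about (217,290) in the crop) stands over the left‑front gap between the left and front sleeves. Going down.

Request:
carry_out(targets="-0.13 0 0.14 0 0 0 -1; -0.13 0 0.14 0 0 0 -1; -0.13 0 0.14 0 0 0 -1; -0.12 0 0.13 0 0 0 -1; -0.12 0 0.13 0 0 0 -1; -0.09 0 0.1 0 0 0 -1; 0 0 0 0 0 0 -1; 0 0 0 0 0 0 -1")

```text
time: 10.45
ee_pos: [0.4313, -0.2822, 0.2385]
tcp_rot: [180.0, -42.9, -17.1]
wrist_force: [0.4, -0.5, 0.8]
opening: -0.0002
grasp_force: 0.0
```

Request:
carry_out(targets="-0.12 0.14 -0.11 0 0 0 -1; -0.09 0.17 -0.08 0 0 0 -1; -0.06 0.2 -0.05 0 0 0 -1; -0.02 0.21 -0.02 0 0 0 -1; 0.01 0.21 0.01 0 0 0 -1; 0.05 0.2 0.04 0 0 0 -1; 0.08 0.18 0.07 0 0 0 -1; 0.11 0.15 0.1 0 0 0 -1")

```text
time: 11.12
ee_pos: [0.4121, -0.3384, 0.2389]
tcp_rot: [-180.0, -43.0, -17.1]
wrist_force: [2.8, 6.3, -0.7]
opening: 0.0003
grasp_force: 3.0
```

```bash
python3 - <<'E'
from h import *
s=monitor.get_obs();print(corner(), s['q'], s['wrist_force'])
c=get_calibration("wrist");a=camera("wrist"); t=camera("top")
o=np.hstack([a[:400,100:540],t[150:350,250:450].repeat(2,0).repeat(2,1)[:, :360]]); cv2.imwrite("pics/d.png",o[:,:,::-1])
E
```

```text
[-18.64281338 -32.0592229  107.59072443] [-42.96437489 -18.48826006 -36.62929846  31.89515918  17.3294098
 160.45219112] [ 2.83348076  6.30796981 -0.69773226]
```

View pics/d.png

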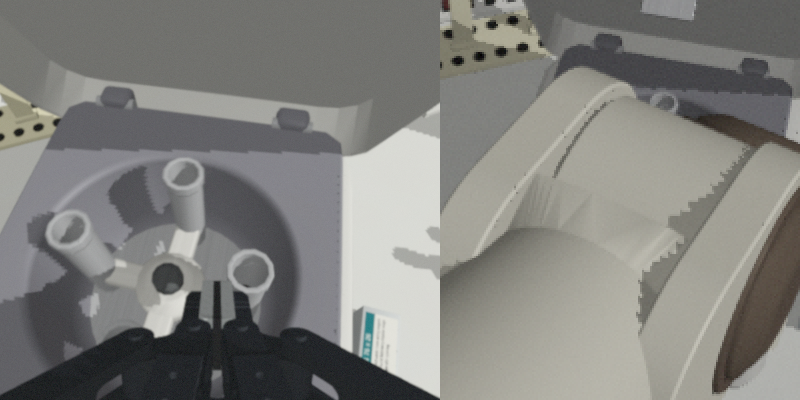

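The tip is in the gap, pushing the sleeve seen at (250,272); forces are small, so I continue round.

Request:
carry_out(targets="0.13 0.12 0.12 0 0 0 -1; 0.15 0.07 0.14 0 0 0 -1; 0.15 0.03 0.14 0 0 0 -1; 0.15 -0.02 0.14 0 0 0 -1; 0.15 -0.07 0.14 0 0 0 -1; 0.13 -0.11 0.12 0 0 0 -1; 0.11 -0.15 0.1 0 0 0 -1; 0.08 -0.18 0.07 0 0 0 -1")

```text
time: 11.88
ee_pos: [0.4713, -0.3422, 0.2393]
tcp_rot: [179.9, -43.0, -17.0]
wrist_force: [-2.4, -0.6, -0.4]
opening: -0.0001
grasp_force: 0.9
```

```bash
python3 - <<'E'
from h import *
s=monitor.get_obs();print(corner(), s['q'], s['wrist_force'])
E
```

```text
[ 35.90895526  -8.8590015  107.90612356] [-38.73669575 -11.52075595 -31.30906572  29.30778046  14.52776998
 163.77848544] [-2.42740631 -0.55422281 -0.38540275]
```

Request:
carry_out(targets="0.05 -0.2 0.04 0 0 0 -1; 0.01 -0.21 0.01 0 0 0 -1; -0.02 -0.21 -0.02 0 0 0 -1; -0.06 -0.2 -0.05 0 0 0 -1; -0.09 -0.17 -0.08 0 0 0 -1; -0.11 -0.14 -0.11 0 0 0 -1; -0.13 -0.1 -0.13 0 0 0 -1; -0.15 -0.06 -0.14 0 0 0 -1")

```text
time: 12.55
ee_pos: [0.4562, -0.2908, 0.2403]
tcp_rot: [178.6, -42.9, -17.4]
wrist_force: [-8.4, -74.8, -15.1]
opening: -0.0001
grasp_force: 35.8
```

Request:
carry_out(targets="-0.15 -0.01 -0.14 0 0 0 -1; -0.15 0.04 -0.14 0 0 0 -1; -0.14 0.08 -0.13 0 0 0 -1; -0.12 0.12 -0.12 0 0 0 -1; -0.1 0.16 -0.09 0 0 0 -1; -0.07 0.19 -0.07 0 0 0 -1; -0.04 0.2 -0.04 0 0 0 -1; 0 0.21 0 0 0 0 -1")

```text
time: 13.22
ee_pos: [0.4081, -0.3109, 0.2458]
tcp_rot: [179.7, -43.6, -16.8]
wrist_force: [-7.1, 5.2, 20.4]
opening: 0.0
grasp_force: 10.2
```

```bash
python3 - <<'E'
from h import *
s=monitor.get_obs();print(corner(), s['q'], s['wrist_force'])
a=camera("wrist"); cv2.imwrite("pics/e.png",a[:,:,::-1])
E
```

```text
[-33.04484408  -9.37691004 115.75355769] [-40.74414457 -22.53898629 -39.040845    32.3582381   16.02437937
 162.19279194] [-7.10316167  5.16672141 20.40328964]
```

View pics/e.png

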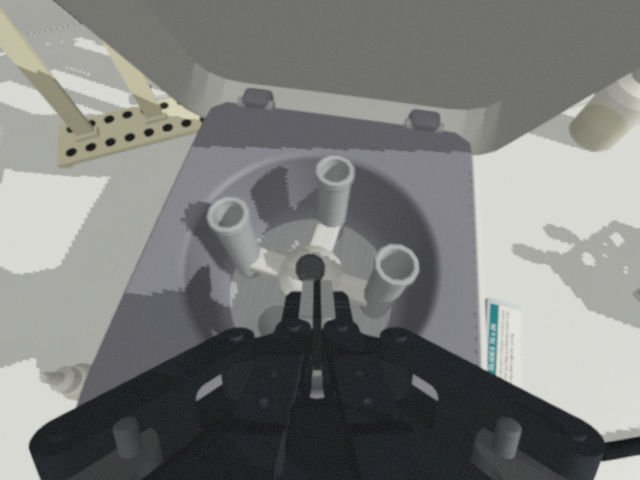

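The tip jammed on the left side and rode up onto a sleeve: force peaked at 75 N, z is up 8 mm, and sleeve tops show at (335,170), (397,265), (230,215). I lift out, look, and use strokes over the front half only, which ran freely.

Request:
carry_out(targets="0 0 -0.1 0 0 0 -1; 0 0 -0.2 0 0 0 -1; 0 0 -0.25 0 0 0 -1; 0 0 -0.25 0 0 0 -1; 0 0 -0.25 0 0 0 -1; 0 0 -0.2 0 0 0 -1; 0 0 0 0 0 0 -1; 0 0 0 0 0 0 -1")

```text
time: 13.93
ee_pos: [0.374, -0.3003, 0.2772]
tcp_rot: [179.9, -43.0, -17.0]
wrist_force: [-0.4, -0.6, 0.7]
opening: -0.0
grasp_force: 0.0
```

```bash
python3 - <<'E'
from h import *
s=monitor.get_obs();print(corner(), s['time'], s['wrist_force'])
a=camera("wrist"); cv2.imwrite("pics/f.png",a[:,:,::-1])
E
```

```text
[-69.68239152 -15.46494602 146.01826694] 13.9333 [-0.4487682  -0.63344427  0.67324807]
```

View pics/f.png

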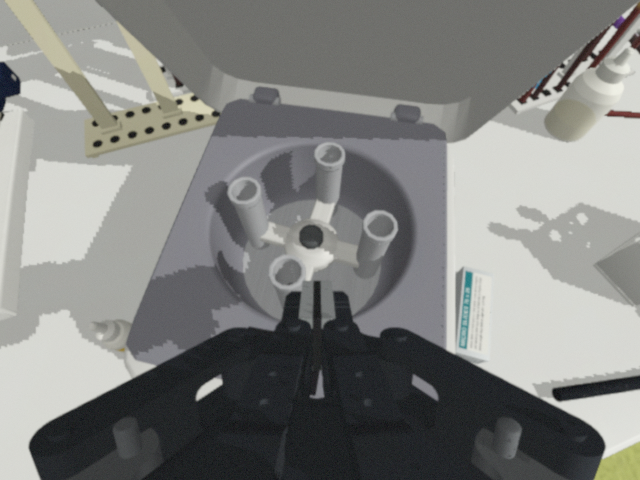

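Sleeve tops at (330,154), (246,191), (289,271), (380,226); dropper (110,333) and carton (472,312) stand undisturbed.

```bash
python3 - <<'E'
from h import *
c=get_calibration("wrist"); L=np.array([M.inv().apply(onz(c,u,.122)-ORG)*1000 for u in[(330,154),(246,191),(289,271),(380,226)]])
m=L.mean(0); print(L.round(1)[:,:2],m,np.degrees(np.arctan2(*(L-m)[:,1::-1].T)))
g=np.degrees(np.arctan2((L-m)[2,1],(L-m)[2,0]))
p,r=pose()
for e in (45,-45):
    a=np.radians(g+e); print(e,np.degrees(a),37*np.cos(a),37*np.sin(a))
E
```

```text
[[ 44.5  -5.8]
 [  4.8  43.4]
 [-44.6   4.4]
 [ -6.2 -44.8]] [ -0.37820538  -0.70547024 122.        ] [ -6.51924427  83.30044589 173.42094522 -97.56764657]
45 218.42094521988128 -28.988254442700256 -22.99306644110935
-45 128.42094521988128 -22.99306644110935 28.988254442700253
```

```bash
cat > stroke.py <<'E'
from h import *
import sys
a0,a1=float(sys.argv[1]),float(sys.argv[2])
p,r=pose(); S=lambda a,z:tcp((37*np.cos(np.radians(a)),37*np.sin(np.radians(a)),z),.75)
P,Q=S(a0,148); rows(p,r,P,Q,8); P2,_=S(a0,108); rows(P,Q,P2,Q,6)
L=np.array([S(a,108)[0] for a in np.linspace(a0,a1,17)])
print('; '.join(' '.join('%.2f'%v for v in Q.inv().apply(d)/.04) for d in np.diff(L,axis=0)))
E
python3 stroke.py 128 342
```

```text
0.129 -0.112 0.109 -0.001 -0.001 0.002 -1.000; 0.129 -0.112 0.109 -0.001 -0.001 0.002 -1.000; 0.129 -0.112 0.109 -0.001 -0.001 0.002 -1.000; 0.129 -0.112 0.109 -0.001 -0.001 0.002 -1.000; 0.129 -0.113 0.109 -0.001 -0.001 0.002 -1.000; 0.129 -0.113 0.109 -0.001 -0.001 0.002 -1.000; 0.129 -0.113 0.109 -0.001 -0.001 0.002 -1.000; 0.129 -0.113 0.109 -0.001 -0.001 0.002 -1.000; 
-0.114 -0.000 0.122 0.000 0.000 0.000 -1.000; -0.114 -0.000 0.122 0.000 0.000 0.000 -1.000; -0.114 -0.000 0.122 0.000 0.000 0.000 -1.000; -0.114 -0.000 0.122 0.000 0.000 0.000 -1.000; -0.114 -0.000 0.122 0.000 0.000 0.000 -1.000; -0.114 -0.000 0.122 0.000 0.000 0.000 -1.000; 
-0.13 0.12 -0.12; -0.10 0.16 -0.10; -0.07 0.19 -0.07; -0.04 0.21 -0.04; -0.00 0.22 -0.00; 0.03 0.21 0.03; 0.07 0.19 0.06; 0.10 0.17 0.09; 0.12 0.13 0.12; 0.14 0.09 0.13; 0.15 0.04 0.14; 0.16 -0.01 0.15; 0.15 -0.06 0.14; 0.14 -0.10 0.13; 0.12 -0.14 0.11; 0.09 -0.18 0.08
```

Request:
carry_out(targets="0.13 -0.11 0.11 0 0 0 -1; 0.13 -0.11 0.11 0 0 0 -1; 0.13 -0.11 0.11 0 0 0 -1; 0.13 -0.11 0.11 0 0 0 -1; 0.13 -0.11 0.11 0 0 0 -1; 0.13 -0.11 0.11 0 0 0 -1; 0.13 -0.12 0.11 0 0 0 -1; 0.13 -0.12 0.11 0 0 0 -1")

```text
time: 14.65
ee_pos: [0.4377, -0.2815, 0.2791]
tcp_rot: [180.0, -43.0, -17.0]
wrist_force: [-0.6, -0.1, 0.5]
opening: 0.0001
grasp_force: 0.0
```

Request:
carry_out(targets="0 0 0 0 0 0 -1; -0.11 0 0.12 0 0 0 -1; -0.11 0 0.12 0 0 0 -1; -0.11 0 0.12 0 0 0 -1; -0.11 0 0.12 0 0 0 -1; -0.12 0 0.12 0 0 0 -1; -0.12 0 0.13 0 0 0 -1; 0 0 0 0 0 0 -1")

```text
time: 15.32
ee_pos: [0.4363, -0.2817, 0.2374]
tcp_rot: [-180.0, -42.9, -17.1]
wrist_force: [-0.5, -1.4, -0.6]
opening: -0.0002
grasp_force: 0.2
```

Request:
carry_out(targets="-0.13 0.12 -0.12 0 0 0 -1; -0.1 0.16 -0.1 0 0 0 -1; -0.07 0.19 -0.07 0 0 0 -1; -0.04 0.21 -0.04 0 0 0 -1; 0 0.22 0 0 0 0 -1; 0.03 0.21 0.03 0 0 0 -1; 0.07 0.19 0.06 0 0 0 -1; 0.1 0.17 0.09 0 0 0 -1")

```text
time: 15.98
ee_pos: [0.4117, -0.3366, 0.24]
tcp_rot: [-180.0, -43.0, -17.1]
wrist_force: [6.3, 7.3, -0.2]
opening: -0.0004
grasp_force: 4.8
```

Request:
carry_out(targets="0.12 0.13 0.12 0 0 0 -1; 0.14 0.09 0.13 0 0 0 -1; 0.15 0.04 0.14 0 0 0 -1; 0.16 -0.01 0.15 0 0 0 -1; 0.15 -0.06 0.14 0 0 0 -1; 0.14 -0.1 0.13 0 0 0 -1; 0.12 -0.14 0.11 0 0 0 -1; 0.09 -0.18 0.08 0 0 0 -1")

```text
time: 16.65
ee_pos: [0.4713, -0.3441, 0.2398]
tcp_rot: [179.9, -43.0, -17.1]
wrist_force: [-1.9, 0.2, 0.0]
opening: -0.0002
grasp_force: 0.8
```

```bash
python3 - <<'E'
from h import *
s=monitor.get_obs();print(corner(), s['time'], s['wrist_force'])
E
```

```text
[ 36.78497131 -10.58679602 108.44275369] 16.65 [-1.90057832  0.24747621  0.02924485]
```

Request:
carry_out(targets="0 0 -0.2 0 0 0 -1; 0 0 -0.4 0 0 0 -1; 0 0 -0.5 0 0 0 -1; 0 0 -0.5 0 0 0 -1; 0 0 -0.5 0 0 0 -1; 0 0 -0.3 0 0 0 -1; 0 0 0 0 0 0 -1; 0 0 0 0 0 0 -1")

```text
time: 17.32
ee_pos: [0.4077, -0.3248, 0.3113]
tcp_rot: [179.9, -43.1, -17.0]
wrist_force: [0.3, 0.2, -0.4]
opening: 0.0002
grasp_force: 0.0
```

```bash
python3 - <<'E'
from h import *
s=monitor.get_obs();print(corner(), s['time'], s['wrist_force'])
a=camera("wrist"); cv2.imwrite("pics/g.png",a[:,:,::-1])
E
```

```text
[-28.35310746 -22.17362062 180.22197511] 17.3167 [ 0.27077573  0.24394954 -0.4421542 ]
```

View pics/g.png

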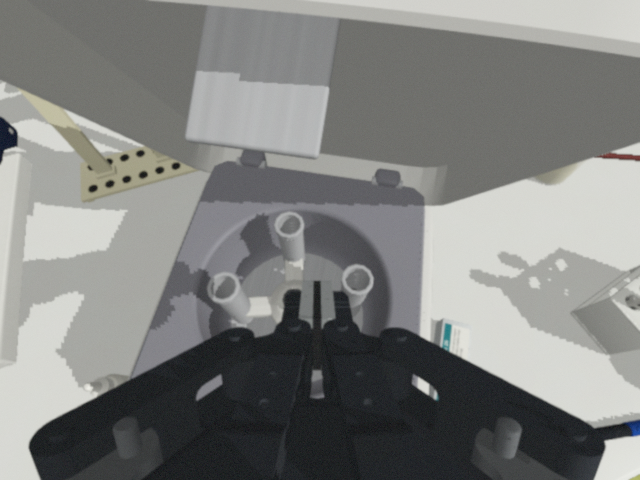

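Sleeve tops at (290,223), (226,285), (358,279), fourth hidden under the fingers.

```bash
python3 - <<'E'
from h import *
c=get_calibration("wrist"); L=np.array([M.inv().apply(onz(c,u,.122)-ORG)*1000 for u in[(290,223),(226,285),(358,279)]])
print(L.round(1)[:,:2],np.degrees(np.arctan2(*L[:,1::-1].T)))
E
python3 stroke.py 145 342
```

```text
[[ 45.4   9.8]
 [ -8.5  42.5]
 [ 10.9 -44.4]] [ 12.18473264 101.28840323 -76.22462963]
-0.053 -0.134 0.082 -0.001 -0.001 0.002 -1.000; -0.053 -0.134 0.082 -0.001 -0.001 0.002 -1.000; -0.053 -0.134 0.082 -0.001 -0.001 0.002 -1.000; -0.053 -0.134 0.082 -0.001 -0.001 0.002 -1.000; -0.053 -0.134 0.082 -0.001 -0.001 0.002 -1.000; -0.053 -0.134 0.082 -0.001 -0.001 0.002 -1.000; -0.053 -0.134 0.082 -0.001 -0.001 0.002 -1.000; -0.053 -0.134 0.082 -0.001 -0.001 0.002 -1.000; 
-0.114 -0.000 0.122 0.000 0.000 0.000 -1.000; -0.114 -0.000 0.122 0.000 0.000 0.000 -1.000; -0.114 -0.000 0.122 0.000 0.000 0.000 -1.000; -0.114 -0.000 0.122 0.000 0.000 0.000 -1.000; -0.114 -0.000 0.122 0.000 0.000 0.000 -1.000; -0.114 -0.000 0.122 0.000 0.000 0.000 -1.000; 
-0.09 0.16 -0.08; -0.06 0.18 -0.06; -0.04 0.19 -0.03; -0.00 0.20 -0.00; 0.03 0.19 0.03; 0.06 0.18 0.05; 0.08 0.16 0.08; 0.11 0.13 0.10; 0.13 0.10 0.12; 0.14 0.06 0.13; 0.14 0.02 0.13; 0.14 -0.02 0.13; 0.14 -0.07 0.13; 0.12 -0.10 0.12; 0.10 -0.14 0.10; 0.08 -0.16 0.08
```

Request:
carry_out(targets="-0.05 -0.13 0.08 0 0 0 -1; -0.05 -0.13 0.08 0 0 0 -1; -0.05 -0.13 0.08 0 0 0 -1; -0.05 -0.13 0.08 0 0 0 -1; -0.05 -0.13 0.08 0 0 0 -1; -0.05 -0.14 0.08 0 0 0 -1; -0.06 -0.14 0.09 0 0 0 -1; -0.06 -0.14 0.09 0 0 0 -1")

```text
time: 18.03
ee_pos: [0.4261, -0.2849, 0.2788]
tcp_rot: [180.0, -43.0, -17.0]
wrist_force: [0.2, -0.3, 0.2]
opening: 0.0
grasp_force: 0.0
```

Request:
carry_out(targets="0 0 0 0 0 0 -1; -0.11 0 0.12 0 0 0 -1; -0.11 0 0.12 0 0 0 -1; -0.11 0 0.12 0 0 0 -1; -0.11 0 0.12 0 0 0 -1; -0.12 0 0.12 0 0 0 -1; -0.12 0 0.13 0 0 0 -1; 0 0 0 0 0 0 -1")

```text
time: 18.7
ee_pos: [0.4254, -0.2854, 0.2371]
tcp_rot: [-180.0, -42.8, -17.1]
wrist_force: [0.1, -0.2, 0.2]
opening: -0.0002
grasp_force: 0.0
```

Request:
carry_out(targets="-0.09 0.16 -0.08 0 0 0 -1; -0.06 0.18 -0.06 0 0 0 -1; -0.04 0.19 -0.03 0 0 0 -1; 0 0.2 0 0 0 0 -1; 0.03 0.19 0.03 0 0 0 -1; 0.06 0.18 0.05 0 0 0 -1; 0.08 0.16 0.08 0 0 0 -1; 0.11 0.13 0.1 0 0 0 -1")

```text
time: 19.37
ee_pos: [0.4149, -0.3407, 0.2394]
tcp_rot: [-179.9, -43.0, -17.0]
wrist_force: [6.6, 13.0, 0.1]
opening: -0.0002
grasp_force: 6.1
```

Request:
carry_out(targets="0.13 0.1 0.12 0 0 0 -1; 0.14 0.06 0.13 0 0 0 -1; 0.14 0.02 0.13 0 0 0 -1; 0.14 -0.02 0.13 0 0 0 -1; 0.14 -0.07 0.13 0 0 0 -1; 0.12 -0.1 0.12 0 0 0 -1; 0.1 -0.14 0.1 0 0 0 -1; 0.08 -0.16 0.08 0 0 0 -1")

```text
time: 20.03
ee_pos: [0.471, -0.3443, 0.2388]
tcp_rot: [179.9, -43.0, -17.0]
wrist_force: [-3.1, -0.5, 0.4]
opening: 0.0003
grasp_force: 1.3
```

Request:
carry_out(targets="0 0 -0.2 0 0 0 -1; 0 0 -0.4 0 0 0 -1; 0 0 -0.5 0 0 0 -1; 0 0 -0.5 0 0 0 -1; 0 0 -0.5 0 0 0 -1; 0 0 -0.5 0 0 0 -1; 0 0 -0.5 0 0 0 -1; 0 0 -0.4 0 0 0 -1")

```text
time: 20.7
ee_pos: [0.3779, -0.3158, 0.3433]
tcp_rot: [179.9, -43.1, -17.0]
wrist_force: [-1.2, 0.1, 0.9]
opening: 0.0001
grasp_force: 0.0
```

```bash
python3 - <<'E'
from h import *
s=monitor.get_obs();print(corner(), s['time'], s['q'])
E
```

```text
[-58.96591467 -27.53434471 212.23989313] 20.7 [-43.87227716 -26.80612731 -30.72683713  46.17829593  17.89175092
 159.69460103]
```

```bash
python3 - <<'E'
from h import *
p,r=pose(); A,Q=tcp((-80,0,350),.15,.1); rows(p,r,A,Q,12)
B,_=tcp((72,0,350),.15,.1); rows(A,Q,B,Q,1); print(A,B)
E
```

```text
0.374 -0.066 -0.161 -0.025 -0.502 0.055 -1.000; 0.365 -0.067 -0.179 -0.025 -0.502 0.055 -1.000; 0.355 -0.069 -0.198 -0.025 -0.502 0.055 -1.000; 0.344 -0.070 -0.215 -0.025 -0.502 0.055 -1.000; 0.332 -0.072 -0.232 -0.025 -0.502 0.055 -1.000; 0.320 -0.073 -0.249 -0.025 -0.502 0.055 -1.000; 0.307 -0.074 -0.265 -0.025 -0.502 0.055 -1.000; 0.293 -0.075 -0.280 -0.025 -0.502 0.055 -1.000; 0.278 -0.076 -0.295 -0.025 -0.502 0.055 -1.000; 0.262 -0.076 -0.308 -0.025 -0.502 0.055 -1.000; 0.246 -0.077 -0.321 -0.025 -0.502 0.055 -1.000; 0.229 -0.078 -0.333 -0.025 -0.502 0.055 -1.000; 
3.739 0.379 0.565 0.000 0.000 0.000 -1.000; 
[ 0.46204843 -0.30824867  0.52210346] [ 0.59760165 -0.37701874  0.52210346]
```

Request:
carry_out(targets="0.37 -0.07 -0.16 -0.025 -0.5 0.055 -1; 0.36 -0.07 -0.18 -0.025 -0.5 0.055 -1; 0.35 -0.07 -0.2 -0.025 -0.5 0.055 -1; 0.34 -0.07 -0.22 -0.025 -0.5 0.055 -1; 0.33 -0.07 -0.23 -0.025 -0.5 0.055 -1; 0.32 -0.07 -0.25 -0.025 -0.5 0.055 -1; 0.31 -0.07 -0.27 -0.025 -0.5 0.055 -1; 0.29 -0.07 -0.28 -0.025 -0.5 0.055 -1")

```text
time: 21.37
ee_pos: [0.4342, -0.311, 0.462]
tcp_rot: [-179.7, -20.0, -19.9]
wrist_force: [-0.2, -0.3, 0.7]
opening: -0.0001
grasp_force: 0.0
```

Request:
carry_out(targets="0.28 -0.08 -0.3 -0.025 -0.5 0.055 -1; 0.26 -0.08 -0.31 -0.025 -0.5 0.055 -1; 0.25 -0.08 -0.32 -0.025 -0.5 0.055 -1; 0.23 -0.08 -0.33 -0.025 -0.5 0.055 -1; 0 0 0 0 0 0 -1; 0 0 0 0 0 0 -1; 0 0 0 0 0 0 -1; 0 0 0 0 0 0 -1")

```text
time: 22.03
ee_pos: [0.4621, -0.3085, 0.5194]
tcp_rot: [-179.9, -8.6, -21.2]
wrist_force: [-0.9, -0.2, -0.3]
opening: 0.0002
grasp_force: 0.0
```

```bash
python3 - <<'E'
from h import *
s=monitor.get_obs();print(corner(), s['time'], s['q'])
p,r=pose(); B,Q=tcp((72,0,352),.15,.1); rows(p,r,B,Q,8)
E
```

```text
[-7.98238698e+01  5.80621255e-02  3.47352846e+02] 22.0333 [-34.12872501   4.88145275  22.80062393  99.53601739   2.00330039
 167.18668099]
0.469 0.047 0.056 -0.002 -0.000 -0.000 -1.000; 0.469 0.047 0.056 -0.002 -0.000 -0.000 -1.000; 0.469 0.047 0.056 -0.002 -0.000 -0.000 -1.000; 0.469 0.047 0.056 -0.002 -0.000 -0.000 -1.000; 0.469 0.047 0.056 -0.002 -0.000 -0.000 -1.000; 0.469 0.047 0.056 -0.002 -0.000 -0.000 -1.000; 0.469 0.047 0.056 -0.002 -0.000 -0.000 -1.000; 0.469 0.047 0.056 -0.002 -0.000 -0.000 -1.000;
```

Request:
carry_out(targets="0.4 0.04 0.04 0 0 0 -1; 0.47 0.05 0.05 0 0 0 -1; 0.47 0.05 0.05 0 0 0 -1; 0.47 0.05 0.05 0 0 0 -1; 0.47 0.05 0.06 0 0 0 -1; 0.47 0.05 0.06 0 0 0 -1; 0.47 0.05 0.06 0 0 0 -1; 0.5 0.05 0.07 0 0 0 -1")

```text
time: 22.7
ee_pos: [0.5966, -0.3775, 0.5251]
tcp_rot: [-179.9, -8.6, -21.2]
wrist_force: [0.4, -1.0, 0.4]
opening: -0.0
grasp_force: 0.0
```

```bash
python3 - <<'E'
from h import *
s=monitor.get_obs();print(corner(), s['time'], s['q'],s['wrist_force'])
p,r=pose(); B,Q=tcp((72,0,312),.15,.1); rows(p,r,B,Q,6)
pad=lambda t:tcp((3+108-206*np.cos(t)+41*np.sin(t),0,105+206*np.sin(t)+41*np.cos(t)),.15,.1)[0]
L=[B]+[pad(t) for t in np.linspace(1.1,-.0,41)]
print('; '.join(' '.join('%.2f'%v for v in Q.inv().apply(d)/.04) for d in np.diff(L,axis=0)))
E
```

```text
[ 71.41311668  -0.623901   353.01798237] 22.7 [-32.60340564  31.10560957  56.92722153 107.36045282   1.7790601
 168.70720479] [ 0.3950317  -0.97933236  0.39899161]
-0.022 -0.003 0.169 -0.002 -0.001 -0.000 -1.000; -0.022 -0.003 0.169 -0.002 -0.001 -0.000 -1.000; -0.022 -0.003 0.169 -0.002 -0.001 -0.000 -1.000; -0.022 -0.003 0.169 -0.002 -0.001 -0.000 -1.000; -0.022 -0.003 0.169 -0.002 -0.001 -0.000 -1.000; -0.022 -0.003 0.169 -0.002 -0.001 -0.000 -1.000; 
-0.46 -0.04 0.05; -0.14 -0.01 0.02; -0.14 -0.01 0.02; -0.14 -0.01 0.03; -0.14 -0.01 0.03; -0.14 -0.01 0.04; -0.14 -0.01 0.04; -0.14 -0.01 0.04; -0.14 -0.01 0.05; -0.13 -0.01 0.05; -0.13 -0.01 0.05; -0.13 -0.01 0.06; -0.13 -0.01 0.06; -0.13 -0.01 0.07; -0.13 -0.01 0.07; -0.12 -0.01 0.07; -0.12 -0.01 0.08; -0.12 -0.01 0.08; -0.12 -0.01 0.08; -0.12 -0.01 0.09; -0.11 -0.01 0.09; -0.11 -0.01 0.09; -0.11 -0.01 0.09; -0.11 -0.01 0.10; -0.10 -0.01 0.10; -0.10 -0.01 0.10; -0.10 -0.01 0.11; -0.09 -0.01 0.11; -0.09 -0.01 0.11; -0.09 -0.01 0.11; -0.09 -0.01 0.12; -0.08 -0.01 0.12; -0.08 -0.01 0.12; -0.08 -0.01 0.12; -0.07 -0.01 0.12; -0.07 -0.00 0.13; -0.07 -0.00 0.13; -0.06 -0.00 0.13; -0.06 -0.00 0.13; -0.05 -0.00 0.13; -0.05 -0.00 0.14
```

Request:
carry_out(targets="-0.02 0 0.17 0 0 0 -1; -0.02 0 0.17 0 0 0 -1; -0.02 0 0.17 0 0 0 -1; -0.02 0 0.17 0 0 0 -1; -0.02 0 0.17 0 0 0 -1; -0.02 0 0.17 0 0 0 -1; -0.23 -0.02 0.02 0 0 0 -1; -0.23 -0.02 0.03 0 0 0 -1")

```text
time: 23.37
ee_pos: [0.5814, -0.3698, 0.4777]
tcp_rot: [-179.9, -8.6, -21.2]
wrist_force: [1.4, -1.2, -0.5]
opening: -0.0003
grasp_force: 1.0
```

Request:
carry_out(targets="-0.14 -0.01 0.02 0 0 0 -1; -0.14 -0.01 0.02 0 0 0 -1; -0.14 -0.01 0.03 0 0 0 -1; -0.14 -0.01 0.03 0 0 0 -1; -0.14 -0.01 0.04 0 0 0 -1; -0.14 -0.01 0.04 0 0 0 -1; -0.14 -0.01 0.04 0 0 0 -1; -0.14 -0.01 0.05 0 0 0 -1")

```text
time: 24.03
ee_pos: [0.5425, -0.351, 0.4616]
tcp_rot: [-179.9, -8.7, -21.2]
wrist_force: [3.0, -0.1, -0.2]
opening: -0.0001
grasp_force: 1.0
```

Request:
carry_out(targets="-0.13 -0.01 0.05 0 0 0 -1; -0.13 -0.01 0.05 0 0 0 -1; -0.13 -0.01 0.06 0 0 0 -1; -0.13 -0.01 0.06 0 0 0 -1; -0.13 -0.01 0.07 0 0 0 -1; -0.13 -0.01 0.07 0 0 0 -1; -0.12 -0.01 0.07 0 0 0 -1; -0.12 -0.01 0.08 0 0 0 -1")

```text
time: 24.7
ee_pos: [0.5092, -0.3346, 0.4351]
tcp_rot: [-179.9, -8.6, -21.2]
wrist_force: [1.5, 1.3, 4.0]
opening: 0.0003
grasp_force: 1.4
```

```bash
python3 - <<'E'
from h import *
s=monitor.get_obs();print(corner(), s['time'], s['q'],s['wrist_force'])
t=1.1-16*.0275; print(t,3+108-206*np.cos(t)+41*np.sin(t),105+206*np.sin(t)+41*np.cos(t))
c=get_calibration("side"); 
for z in [t]:
    w=ORG+M.apply(np.array([3+108-206*np.cos(t)+41*np.sin(t),25,105+206*np.sin(t)+41*np.cos(t)])/1000); v=c['view']@np.r_[w,1]; print(c['fx']*v[0]/v[2]+c['cx'],c['fy']*v[1]/v[2]+c['cy'])
im=camera("side"); cv2.imwrite("pics/i.png",im[100:400,100:500,::-1])
E
```

```text
[-26.03597214  -1.89154599 262.9495576 ] 24.7 [-33.65805418   8.8180975   17.39019391  90.19506984   1.92753657
 167.63925295] [1.49883752 1.31935474 4.03826952]
0.6600000000000001 -26.60060875754639 263.69175299791937
289.4496493585219 164.6876944770097
```

View pics/i.png

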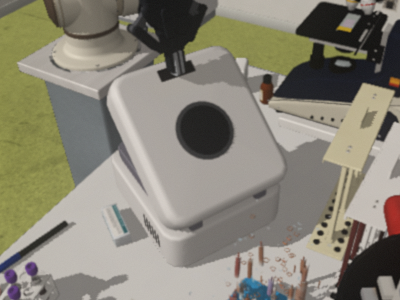

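The fingertips sit on the pad (crop (178,75)) and the lid is following down. Continuing the arc.

Request:
carry_out(targets="-0.12 -0.01 0.08 0 0 0 -1; -0.12 -0.01 0.08 0 0 0 -1; -0.12 -0.01 0.09 0 0 0 -1; -0.11 -0.01 0.09 0 0 0 -1; -0.11 -0.01 0.09 0 0 0 -1; -0.11 -0.01 0.09 0 0 0 -1; -0.11 -0.01 0.1 0 0 0 -1; -0.1 -0.01 0.1 0 0 0 -1")

```text
time: 25.42
ee_pos: [0.4814, -0.3204, 0.4009]
tcp_rot: [-179.9, -8.6, -21.2]
wrist_force: [2.3, -1.3, 1.8]
opening: -0.0
grasp_force: 1.3
```

Request:
carry_out(targets="-0.1 -0.01 0.1 0 0 0 -1; -0.1 -0.01 0.11 0 0 0 -1; -0.09 -0.01 0.11 0 0 0 -1; -0.09 -0.01 0.11 0 0 0 -1; -0.09 0 0.11 0 0 0 -1; -0.09 0 0.12 0 0 0 -1; -0.08 0 0.12 0 0 0 -1; -0.08 0 0.12 0 0 0 -1")

```text
time: 26.08
ee_pos: [0.4605, -0.3103, 0.361]
tcp_rot: [-179.9, -8.6, -21.2]
wrist_force: [1.7, 0.6, 2.1]
opening: 0.0
grasp_force: 1.6
```

```bash
python3 - <<'E'
from h import *
s=monitor.get_obs();print(corner(), s['time'], s['wrist_force'])
t=1.1-32*.0275; print(t,3+108-206*np.cos(t)+41*np.sin(t),105+206*np.sin(t)+41*np.cos(t))
E
```

```text
[-80.52376941  -2.23084984 188.9235763 ] 26.0833 [1.74372328 0.55359658 2.09708229]
0.22000000000000008 -81.08746001578909 189.96709777721392
```

Request:
carry_out(targets="-0.08 0 0.12 0 0 0 -1; -0.07 0 0.12 0 0 0 -1; -0.07 0 0.13 0 0 0 -1; -0.07 0 0.13 0 0 0 -1; -0.06 0 0.13 0 0 0 -1; -0.06 0 0.13 0 0 0 -1; -0.05 0 0.13 0 0 0 -1; -0.05 0 0.13 0 0 0 -1")

```text
time: 26.75
ee_pos: [0.4475, -0.3052, 0.3184]
tcp_rot: [-179.9, -8.7, -21.1]
wrist_force: [3.1, 3.2, 5.4]
opening: 0.0003
grasp_force: 2.4
```

Request:
carry_out(targets="-0.01 0 0.04 0 0 0 -1; -0.01 0 0.04 0 0 0 -1; -0.01 0 0.04 0 0 0 -1; -0.01 0 0.04 0 0 0 -1; 0 0 0.03 0 0 0 -1; 0 0 0 0 0 0 -1; 0 0 0 0 0 0 -1; 0 0 0 0 0 0 -1")

```text
time: 27.42
ee_pos: [0.4471, -0.3054, 0.3103]
tcp_rot: [-179.9, -8.6, -21.2]
wrist_force: [-1.9, 1.0, 3.3]
opening: 0.0
grasp_force: 1.5
```

```bash
python3 - <<'E'
from h import *
s=monitor.get_obs();print(corner(), s['time'], s['wrist_force'])
E
```

```text
[-94.67840012  -4.1002156  138.23044561] 27.4167 [-1.92448056  1.00036401  3.28392649]
```

Request:
carry_out(targets="0 0 0.03 0 0 0 -1; 0 0 0 0 0 0 -1; 0 0 0.03 0 0 0 -1; 0 0 0 0 0 0 -1; 0 0 0 0 0 0 -1; 0 0 0 0 0 0 -1; 0 0 0 0 0 0 -1; 0 0 0 0 0 0 -1")

```text
time: 28.08
ee_pos: [0.4473, -0.3054, 0.3091]
tcp_rot: [-180.0, -8.6, -21.2]
wrist_force: [-6.4, 2.8, 11.1]
opening: 0.0003
grasp_force: 5.6
```

```bash
python3 - <<'E'
from h import *
s=monitor.get_obs();print(corner(), s['time'], s['wrist_force'])
E
```

```text
[-94.34487599  -4.03711411 136.98670455] 28.0833 [-6.40200074  2.83885833 11.07641455]
```

Request:
carry_out(targets="0 0 -0.06 0 0 0 -1; 0 0 -0.06 0 0 0 -1; 0 0 -0.1 0 0 0 -1; 0 0 -0.2 0 0 0 -1; 0 0 -0.4 0 0 0 -1; 0 0 -0.5 0 0 0 -1; 0 0 -0.5 0 0 0 -1; 0 0 -0.4 0 0 0 -1")

```text
time: 28.75
ee_pos: [0.4348, -0.3006, 0.3975]
tcp_rot: [-179.9, -8.6, -21.2]
wrist_force: [-0.5, -0.3, 0.0]
opening: -0.0001
grasp_force: 0.0
```

Request:
carry_out(targets="-0.5 0 0 0 0 0 -1; -0.5 0 0 0 0 0 -1; -0.5 0 0 0 0 0 -1; -0.4 0 0 0 0 0 -1; 0 0 0 0 0 0 -1; 0 0 0 0 0 0 -1; 0 0 0 0 0 0 -1; 0 0 0 0 0 0 -1")

```text
time: 29.42
ee_pos: [0.3655, -0.2738, 0.3846]
tcp_rot: [-179.9, -8.6, -21.2]
wrist_force: [-0.0, 0.1, -0.6]
opening: 0.0001
grasp_force: 0.0
```

```bash
python3 - <<'E'
from h import *
s=monitor.get_obs();print(corner(), s['time'], s['wrist_force'])
im=np.hstack([camera("side")[100:400,100:500],camera("top")[120:420,200:600]]); cv2.imwrite("pics/j.png",im[:,:,::-1])
E
```

```text
[-181.67307063  -12.75401193  212.45543428] 29.4167 [-0.01809493  0.13407351 -0.59037192]
```

View pics/j.png

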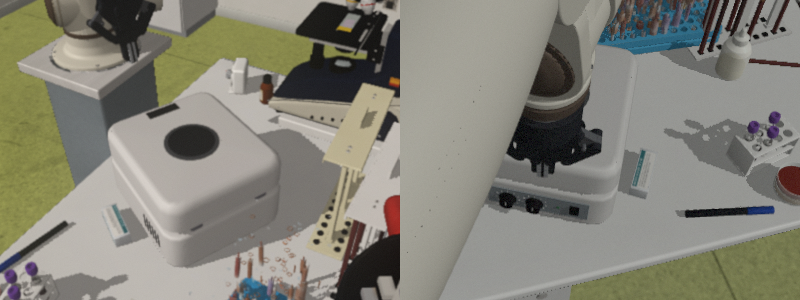

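The lid is shut with its pad at crop (163,108), and the carton has not moved. I compare the pad and carton pixels with the first picture, then hand in.

```bash
python3 - <<'E'
from h import *
a=cv2.imread("pics/side0.png"); b=camera("side")[:,:,::-1]
f=lambda i:np.argwhere(i[200:222,244:282].max(2)<70).mean(0)
print(f(a),f(b), np.abs(a[290:350,195:240].astype(int)-b[290:350,195:240]).mean())
if np.abs(f(a)-f(b)).max()<1: print(bot.job_done())
E
```

```text
[ 7.78494624 13.17204301] [ 7.84501845 12.82287823] 4.813827160493827
the job is handed in; nothing more can be done
None
```

The rotor check is done and handed in: the lid was released, the rotor turned by my estimate well over one full turn counterclockwise, and the lid is shut again; during the turn the fingertip jammed once on a sleeve (75 N at the wrist, under the 120 N limit), and although the lid and carton match their starting pictures, I did not re-check the dropper or the rotor after the last stroke.

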